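# Locate the print on the vacuum bed and put on full vacuum

### The arm

A 6-joint arm with a two-finger parallel gripper is mounted at the origin on the work surface. World frame = base frame: x ahead of the robot, y to its left, z up, the work surface at z = 0. Lengths are in m, angles in rad, forces in N, time in s.
With the tool pointing down it reaches from about 0.3 to 0.875 m from the base axis. Payload 6.4 kg.
Tool frame: the origin (TCP) lies at the very end of the fingers, on their centre line; the grasp point (between the pads) lies 19 mm behind it (ctrl.tcp_to_grasp is the distance from the TCP to the grasp point, in m); z points along the fingers, y is the direction in which the jaws open and shut (so a half turn about z gives the same grasp; the last joint's range is limited). The gripper opens to 85 mm and grips with 20 to 120 N. Pads are 22 mm wide; open, the fingers measure 114 mm over their backs; the gripper's body (76 mm by 85 mm) begins 54 mm behind the grasp point. The pads swing forward as they close: fully open they stand 13 mm farther back than shut.
Start: joints at [0.996, 0.181, 1.607, -0, 1.354, -0.206], TCP at [0.207, 0.536, 0.231] pointing down, gripper open.
Joint ranges: [-2.99, 2.99], [-0.89, 2.07], [0.3, 2.58], [-1.14, 4.28], [0, 2.63], [-3.12, 3.12]. Speed limits (rad/s): [2.57, 2.57, 3.01, 3.14, 3.14, 3.14].

### API

Orientations are given as a unit quaternion [w, x, y, z].
In Python, from bench import ctrl gives the robot as it stands. The module is installed in compiled form; this text tells all that it offers.
- The arm moves only by the tool drive_tool, never from a script. Its argument "deltas" is a list of rows, each an object with "slide": the shift along the tool's x, y, z as a fraction of full scale, a list of three; "delta_rot": the turn, a rotation vector about the tool's x, y, z as a fraction of full scale, a list of three; "hand": the opening, from 0 (shut) to 1 (fully open). In form: [{"slide": [tx, ty, tz], "delta_rot": [wx, wy, wz], "hand": hand}, ...]. A call has exactly 5 rows; each row shifts and turns the commanded pose from where the row before left it, along the tool's axes as they then stand; what a row does not reach is not made up. Full scale, the value 1, is 50 mm for a shift and 180 degrees for a turn. A row lasts 1/8 s, in which the tool goes at most 62.5 mm and 10.7 degrees, less where a joint would pass 70% of its speed; a pose out of reach is approached as far as the arm can. A call with a number of a shift or a turn outside -1 to 1 is refused whole. A call with a gripper value outside its range is refused whole. The fingers move at their own pace and stop on an object; the grip force is fixed at half the most. Time passes only in rows, so rows that do not move let the fingers close, or fill a call up. It gives the time, the measured TCP pose, the force and the opening at its end, in the units of the state.
- ctrl.get_obs(): the state, without advancing time (a new reading comes with each control period).
- ctrl.camera(name): name is "scene" or "top" or "wrist"; returns a dict with "frame" (384x512x3 uint8, red, green, blue), "mtx" (3x3 intrinsics, pixels), "R" (3x3) and "t" (3): a world point X has camera coordinates R X + t. Camera axes: x right, y down, z forward; pixel columns grow to the right and rows downward; lengths in m; the calibration is good to about 2 mm. A picture is of the moment at which its call begins. There is no depth.
- ctrl.hand_in(): hands the job in, once; it reports no verdict.
The state is a dict: "time_s": time; "q": joint angles; "dq": joint speeds; "joint_efforts": joint torques, N m; "eef_pos": TCP position; "eef_rot": TCP orientation; "wrist_force": force on the tool from outside, world axes, zero at the start; "torque": the same for the moment, N m; "opening": opening from 0.0 (shut) to 1.0 (fully open).
Only numpy, scipy, OpenCV 4.12 (cv2) and the standard library are available. Lean on these libraries where they do the work, as an engineer would, in place of code of your own. Each camera call takes 0.05 s, during which the arm holds its last target.

### The job

With the fingertips, push the black printed box, on its base sheet, back across the vacuum bed until the rear edge of the sheet lies flush along the stop rail. Then clamp it: push the vacuum lever of the valve station away from its off position, past the first notch (low vacuum), all the way to the second stop (full vacuum), and leave it there. Do not pick up or tip the box, do not move the lever before the sheet is located, and leave the loose tools and parts standing about where they are.

Things in the scene. Friction and masses are not known exactly. Their poses are not given: they have to be found in the camera images.
- print: black 3D-printed open box with ribbed 7 mm walls, 90 (x) x 140 (y) x 82 mm high, fixed centrally on a dark steel base sheet 130 x 170 x 4 mm (it stands out 20 mm before and behind the box, 15 mm at its sides). Loose on the bed, 0.35 to 0.75 kg, friction about 0.6. Origin: centre of the sheet's underside; x towards the rear edge. Starts 40 to 130 mm short of the rail, up to 0.2 rad askew
- rear_left (a point): the rear left corner of the base sheet (mid-thickness, 65 mm behind and 85 mm to the left of the print's origin)
- rear_right (a point): the rear right corner of the base sheet (65 mm behind and 85 mm to the right of the print's origin)
- near_wall (a point): middle of the outer face of the box's near wall (the one nearest the robot), 20 mm above the underside of the sheet. Pushing low here, 10 to 20 mm above the bed, is safe to about 10 N; held at the rail, the box tips if pushed hard high up
- bed: vacuum bed, fixed: aluminium plate 300 (x) x 340 (y) x 25 mm, amber film on top, a steel stop rail along its far edge (20 mm deep, 290 mm long, 18 mm above the bed). Origin: centre of its underside; x points square to the rail, away from the robot, z up. The rail's near face is at x = +115 mm, the bed's top at z = 25 mm
- rail_face (a point): middle of the near face of the stop rail, 9 mm above the bed's top
- console: valve station, fixed, left or right of the bed: grey housing 170 (x) x 100 (y) x 72 mm high on a flange 205 x 120 mm; on top a gauge, a hand lever and, at the lever's +y side, a notched quadrant plate 107 mm high. Origin: centre of its underside; x is the way the lever's top travels from off to full, z up. Lever pivot: 55 mm above the origin, axis along y, so it swings in the upright x-z plane
- lever_knob (a point): centre of the black ball knob on the lever's end, 33 mm across, 125 mm from the pivot; a steel bar 11 x 7 mm leads down from it, with a plunger block at its +y side 67 to 97 mm from the pivot. Off: 65 mm to the -x side of the pivot, 162 mm above the table; upright in mid travel: 180 mm high; full: 65 mm to the +x side, 162 mm high
- lever (a joint): lever angle: 0 off (leans 0.55 rad to the console's -x), 0.50 first notch, 1.10 second stop (leans 0.55 rad to +x), a firm end stop. A spring plunger clicks over teeth at 0.13, 0.375, 0.625 and 0.965 rad, each taking 4 to 7 N at the knob; it drops off a tooth to whichever side its middle has passed. Between teeth about 1 N moves the lever and it stays where left
- spares_tray: fixed open tray 200 x 130 x 45 mm of spares, on the other side of the bed from the valve station. Origin: centre of its underside
- nozzle: bystander: brass nozzle, 27 mm across, 40 mm high, standing on the bed beside the print, at the left border. Origin: centre of its underside
- scraper: bystander: scraper with a wooden handle, 200 mm long and 60 mm wide, lying across the table in front of the bed, to the right; origin where the handle meets the blade
- deburrer: bystander: deburring tool with a black handle, 160 mm long, lying across the table in front of the bed, to the left; origin at its middle
- bottle: bystander: white plastic bottle, 64 mm across, 170 mm high, standing far left. Origin: centre of its underside
- jar: bystander: dark jar, 76 mm across, 100 mm high, standing far right. Origin: centre of its underside
- coupon: bystander: black printed ring, 50 mm across, 20 mm high, lying in front of the bed. Origin: centre of its underside

How it is judged:
By the outcome, as a careful person would: the job done as asked, in the order asked, and still so for the second after the job is handed in, with the robot touching nothing.
It also fails if it takes over 54 s, if anything falls off the work surface, if the arm or the gripper's body presses on something with over 40 N, if the wrist force passes 120 N, or if a joint passes its speed limit or range.

## Working session

There is one attempt and no reset: what is moved stays moved. The work goes in short steps, Python scripts to look and compute and a tool call to move; the robot and the scene stay as the last step left them, time stands still between calls to the robot, and variables do not carry over. Pictures are saved under pics/ and viewed, and the job is handed in when it is done.

Besides the shell and the picture viewer there is one more tool, called as name([rows], argument=value, ...), one row to a line, values as JSON. drive_tool: Moves the arm, as the interface text tells. Its arguments: {"type":"object","properties":{"deltas":{"type":"array","items":{"type":"object","properties":{"slide":{"type":"array","items":{"type":"number"}},"delta_rot":{"type":"array","items":{"type":"number"}},"hand":{"type":"number"}}}}},"required":["deltas"]}

```bash
mkdir -p pics; python3 - <<'E'
from bench import ctrl
import cv2
o=ctrl.get_obs()
for k,v in o.items(): print(k,v)
for n in ["scene","top","wrist"]:
    c=ctrl.camera(n)
    cv2.imwrite(f"pics/{n}0.png",c["frame"][:,:,::-1])
    import pickle; pickle.dump(c,open(f"pics/{n}0.pkl","wb"))
    print(n,c["mtx"].tolist(),c["R"].round(4).tolist(),c["t"].round(4).tolist())
E
```

```text
time_s 0.0
q [ 9.95666877e-01  1.81542785e-01  1.60799816e+00 -1.41624694e-05
  1.35377476e+00 -2.06298913e-01]
dq [-0.00058148  0.00037596 -0.00069288 -0.00082657  0.00018134  0.00171987]
joint_efforts [ 8.36137897e-04 -4.44853091e+01 -3.51345563e+01 -1.67261069e-04
  8.90046969e-03 -1.83922744e-06]
eef_pos [0.20698855 0.5358723  0.23038792]
eef_rot [-3.21717010e-04  1.83370176e-01  9.83043558e-01 -7.99228738e-04]
wrist_force [-0.34843644  0.17096172  0.79129639]
torque [-0.0177977   0.00844741 -0.00728995]
opening 1.0010520394559221
scene [[364.44386533314065, 0.0, 251.1579012523227], [0.0, 364.44386533314065, 184.36162622500453], [0.0, 0.0, 1.0]] [[-0.8115, 0.5842, 0.0146], [0.4999, 0.7068, -0.5006], [-0.3028, -0.3989, -0.8656]] [0.4436, -0.2268, 1.0892]
top [[460.2823936822746, 0.0, 256.62447376552814], [0.0, 460.2823936822746, 192.49880246614626], [0.0, 0.0, 1.0]] [[-0.0156, -0.9996, 0.0236], [-0.9863, 0.0115, -0.1643], [0.164, -0.0259, -0.9861]] [-0.0174, 0.5729, 1.1674]
wrist [[291.11229976197905, 0.0, 261.9948284519408], [0.0, 291.11229976197905, 189.83639618994064], [0.0, 0.0, 1.0]] [[0.3607, 0.9327, -0.0021], [0.882, -0.3404, 0.3259], [0.3032, -0.1193, -0.9454]] [-0.5723, -0.0408, 0.382]
```

View pics/scene0.png

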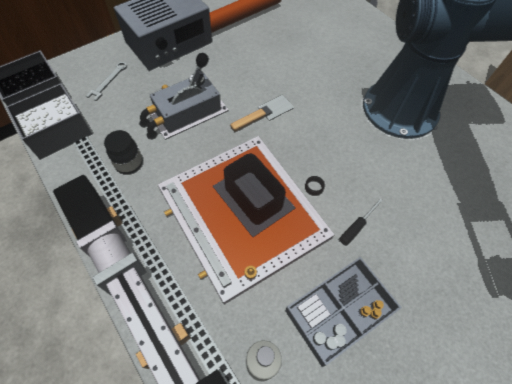

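View pics/top0.png

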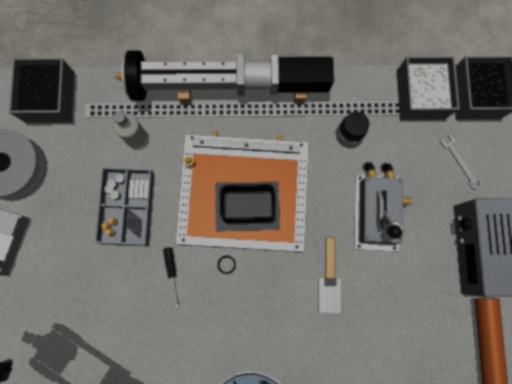

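View pics/wrist0.png

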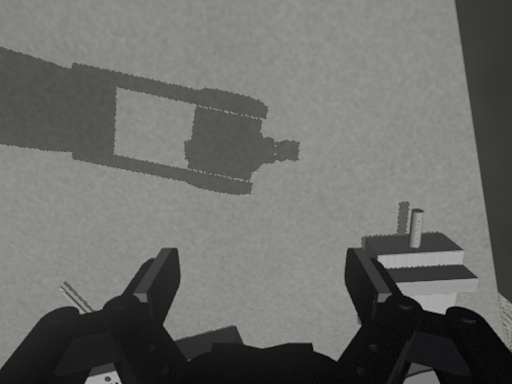

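The top view shows the bed centre-left, with the rail at its far side (rows 140–157) and the print at about (248,205). The console is on the right with the knob at (395,232), leaning toward the robot. The nozzle is at (190,160) and the coupon at (227,264). Next I'll zoom in for the corner pixels.

```bash
python3 - <<'E'
import cv2,pickle
c=pickle.load(open("pics/top0.pkl","rb"));f=c["frame"][:,:,::-1]
cv2.imwrite("pics/z1.png",cv2.resize(f[125:260,170:320],None,fx=5,fy=4.4,interpolation=cv2.INTER_CUBIC)[:600,:800])
cv2.imwrite("pics/z2.png",cv2.resize(f[150:260,340:440],None,fx=5,fy=5,interpolation=cv2.INTER_CUBIC))
c=pickle.load(open("pics/scene0.pkl","rb"));f=c["frame"][:,:,::-1]
cv2.imwrite("pics/z3.png",cv2.resize(f[40:300,130:350],None,fx=2.3,fy=2.3,interpolation=cv2.INTER_CUBIC))
E
```

```text
(no output)
```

View pics/z1.png

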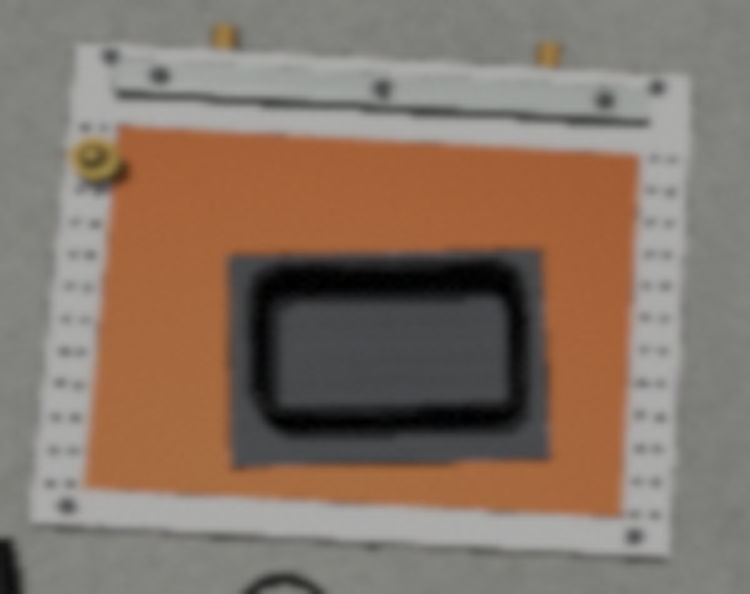

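View pics/z2.png

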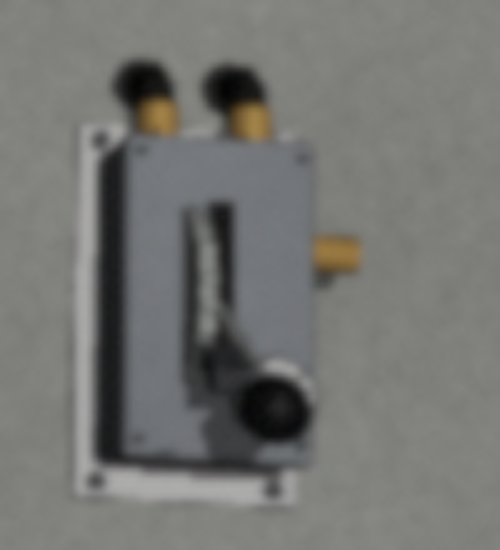

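View pics/z3.png

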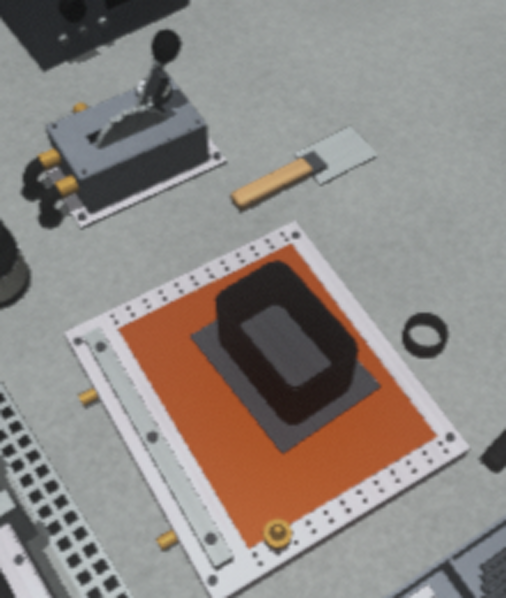

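```bash
cat > h.py <<'E'
import numpy as np,cv2,pickle
def ray(c,px):
    px=np.atleast_2d(px).astype(float)
    d=np.c_[px,np.ones(len(px))]@np.linalg.inv(c["mtx"]).T@c["R"]
    return -c["R"].T@c["t"],d
def toz(c,px,z):
    o,d=ray(c,px); s=(z-o[2])/d[:,2]; return o+d*s[:,None]
def proj(c,X):
    X=np.atleast_2d(X); p=(X@c["R"].T+c["t"])@c["mtx"].T; return p[:,:2]/p[:,2:]
def tri(ca,pa,cb,pb):
    oa,da=ray(ca,pa);ob,db=ray(cb,pb);da=da[0];db=db[0]
    s=np.linalg.lstsq(np.c_[da,-db],ob-oa,rcond=None)[0]
    A=oa+s[0]*da;B=ob+s[1]*db; return (A+B)/2,np.linalg.norm(A-B)
E
python3 - <<'E'
from h import *
T=pickle.load(open("pics/top0.pkl","rb"));S=pickle.load(open("pics/scene0.pkl","rb"))
z1=lambda p:(np.array(p)+.5)/[5,4.4]-.5+[170,125]
z2=lambda p:(np.array(p)+.5)/5-.5+[340,150]
z3=lambda p:(np.array(p)+.5)/2.3-.5+[130,40]
def show(n,a): print(n,(a*1000).round(1).tolist())
b=toz(T,z1([(78,45),(690,75),(670,557),(32,522)]),.025);show("bed top TL TR BR BL",b)
show("bed scene",toz(S,z3([(212,597),(66,333),(297,222),(468,449)]),.025))
e=lambda a,b:np.degrees(np.arctan2(*(b-a)[[1,0]]))
print("bed sides len",np.linalg.norm(np.roll(b,-1,0)-b,axis=1))
print("yaw: ",[round(float(np.arctan2(-(b[j]-b[i])[0]*-1,-(b[j]-b[i])[1])),4) for i,j in[(0,1),(3,2)]],[round(float(np.arctan2((b[j]-b[i])[1],(b[j]-b[i])[0])),4) for i,j in[(3,0),(2,1)]])
s=toz(T,z1([(229,255),(541,249),(550,459),(232,467)]),.029);show("sheet RL RR NR NL",s)
print("sheet yaw",[round(float(np.arctan2(-(s[j]-s[i])[0]*-1,-(s[j]-s[i])[1])),4) for i,j in[(0,1),(3,2)]],[round(float(np.arctan2((s[j]-s[i])[1],(s[j]-s[i])[0])),4) for i,j in[(3,0),(2,1)]])
show("sheet centre",s.mean(0))
show("sheet scene (RR,RL)",toz(S,z3([(191,336),(284,453),(381,385)]),.029))
show("rail top near edge",toz(T,z1([(117,92),(648,119)]),.043))
k,g=tri(T,z2([(274,407)]),S,z3([(166,45)]));show("knob",k);print(g)
show("console flange TL TR(occl) BL BR",toz(T,z2([(82,122),(295,135),(75,495),(293,503)]),.003))
show("housing top TL TR BR BL",toz(T,z2([(125,137),(315,150),(314,468),(124,458)]),.072))
show("nozzle",toz(T,z1([(94,156)]),.06)); show("coupon",toz(T,[(227,264)],.01))
E
```

```text
bed top TL TR BR BL [[738.6, 167.2, 25.0], [716.4, -168.0, 25.0], [417.9, -147.3, 25.0], [443.6, 188.5, 25.0]]
bed scene [[740.8, 162.0, 25.0], [714.9, -166.5, 25.0], [417.9, -143.4, 25.0], [446.8, 190.7, 25.0]]
bed sides len [0.33601492 0.29919857 0.33676981 0.29580171]
yaw:  [-0.0663, -0.0764] [-0.0717, -0.0692]
sheet RL RR NR NL [[604.1, 84.6, 29.0], [605.9, -83.2, 29.0], [477.2, -85.0, 29.0], [474.7, 83.2, 29.0]]
sheet yaw [0.0112, 0.015] [0.0113, 0.014]
sheet centre [540.5, -0.1, 29.0]
sheet scene (RR,RL) [[606.4, -82.4, 29.0], [603.6, 86.5, 29.0], [474.9, 83.8, 29.0]]
rail top near edge [[703.3, 143.7, 43.0], [683.7, -141.8, 43.0]]
knob [457.3, -347.3, 163.2]
0.00029719210343754585
console flange TL TR(occl) BL BR [[628.8, -302.5, 3.0], [620.2, -421.0, 3.0], [423.6, -288.2, 3.0], [417.6, -406.4, 3.0]]
housing top TL TR BR BL [[606.4, -307.6, 72.0], [598.4, -407.3, 72.0], [432.8, -395.5, 72.0], [439.3, -298.0, 72.0]]
nozzle [[659.3, 153.6, 60.0]]
coupon [[387.8, 55.4, 10.0]]
```

Measured so far:

| Item | Value |
|---|---|
| Bed yaw | about -0.070 rad |
| Sheet yaw | about +0.013 rad |
| Sheet centre | (540, 0) mm |
| Rail face | x ≈ 693.7 + 0.069·y mm |
| Knob | (457, -347, 163) mm |

I'll move toward a point in front of the box, staying high.

drive_tool([
  {"slide": [-0.68,-0.68,0],"delta_rot": [0,0,0],"hand": 0.8},
  {"slide": [-0.68,-0.68,0],"delta_rot": [0,0,0],"hand": 0.8},
  {"slide": [-0.68,-0.68,0],"delta_rot": [0,0,0],"hand": 0.8},
  {"slide": [-0.68,-0.68,0],"delta_rot": [0,0,0],"hand": 0.8},
  {"slide": [-0.68,-0.68,0],"delta_rot": [0,0,0],"hand": 0.8},
])

```text
time_s: 0.78
eef_pos: [0.3048, 0.3151, 0.2312]
eef_rot: [0.0, 0.183, 0.983, -0.0]
wrist_force: [1.1, -0.2, 0.8]
opening: 0.798
```

drive_tool([
  {"slide": [-0.68,-0.68,0],"delta_rot": [0,0,0],"hand": 0.8},
  {"slide": [-0.68,-0.68,0],"delta_rot": [0,0,0],"hand": 0.8},
  {"slide": [-0.68,-0.68,0],"delta_rot": [0,0,0],"hand": 0.8},
  {"slide": [-0.68,-0.68,0],"delta_rot": [0,0,0],"hand": 0.8},
  {"slide": [-0.68,-0.68,0],"delta_rot": [0,0,0],"hand": 0.8},
])

```text
time_s: 1.4
eef_pos: [0.4021, 0.0952, 0.2313]
eef_rot: [0.0, 0.183, 0.983, 0.0]
wrist_force: [0.8, -0.0, 0.2]
opening: 0.797
```

drive_tool([
  {"slide": [0,0,0],"delta_rot": [0,0,-0.0475],"hand": 0.8},
  {"slide": [0,0,0],"delta_rot": [0,0,-0.0475],"hand": 0.8},
  {"slide": [0,0,0],"delta_rot": [0,-0.0556,0],"hand": 0.8},
  {"slide": [0,0,0],"delta_rot": [0,-0.0556,0],"hand": 0.8},
  {"slide": [0,0,0],"delta_rot": [0,0,0],"hand": 0.8},
])

```text
time_s: 2.02
eef_pos: [0.3992, 0.097, 0.2298]
eef_rot: [0.173, 0.034, 0.984, -0.006]
wrist_force: [-0.0, -0.1, -0.1]
opening: 0.802
```

```bash
cat > st.py <<'E'
from h import *
from bench import ctrl
from scipy.spatial.transform import Rotation as Ro
def st():
    o=ctrl.get_obs(); w,x,y,z=o["eef_rot"]; M=Ro.from_quat([x,y,z,w]).as_matrix()
    print("t",round(o["time_s"],2),"p",(o["eef_pos"]*1000).round(1),"F",o["wrist_force"].round(1),"op",round(o["opening"],2))
    print("M",M.round(3).tolist()); return o,M
def slide(M,p,target): print("slide total (units of 50mm):",((M.T@(np.array(target)/1000-p))/.05).round(2))
E
python3 - <<'E'
from st import *
o,M=st(); slide(M,o["eef_pos"],[440,7,120]); slide(M,o["eef_pos"],[445,7,33])
c=ctrl.camera("wrist"); print("wristcam in tool",(M.T@(-c["R"].T@c["t"]-o["eef_pos"])*1000).round())
E
```

```text
t 2.02 p [399.2  97.  229.8] F [-0.  -0.1 -0.1] op 0.8
M [[-0.938, 0.07, 0.34], [0.066, 0.998, -0.024], [-0.34, 0.0, -0.94]]
slide total (units of 50mm): [-0.14 -1.74  2.38]
slide total (units of 50mm): [ 0.36 -1.73  4.05]
wristcam in tool [  86.   -1. -143.]
```

drive_tool([
  {"slide": [0,-0.8,0.2],"delta_rot": [0,0,0],"hand": 0.8},
  {"slide": [0.1,-0.7,0.5],"delta_rot": [0,0,0],"hand": 0.8},
  {"slide": [0.1,-0.23,0.8],"delta_rot": [0,0,0],"hand": 0.8},
  {"slide": [0.1,0,0.9],"delta_rot": [0,0,0],"hand": 0.8},
  {"slide": [0.06,0,0.9],"delta_rot": [0,0,0],"hand": 0.8},
])

```text
time_s: 2.7
eef_pos: [0.4377, 0.0062, 0.0695]
eef_rot: [0.173, 0.035, 0.984, -0.006]
wrist_force: [1.0, 0.3, -0.2]
opening: 0.797
```

```bash
python3 - <<'E'
from st import *
o,M=st(); slide(M,o["eef_pos"],[445,7,33]);slide(M,o["eef_pos"],[470,5,33])
c=ctrl.camera("scene"); f=c["frame"][:,:,::-1]
cv2.imwrite("pics/a1.png",cv2.resize(f[100:300,170:400],None,fx=3,fy=3,interpolation=cv2.INTER_CUBIC))
c=ctrl.camera("wrist"); f=c["frame"][:,:,::-1]; cv2.imwrite("pics/a2.png",f)
E
```

```text
t 2.7 p [437.7   6.2  69.5] F [ 1.   0.3 -0.2] op 0.8
M [[-0.937, 0.072, 0.341], [0.067, 0.997, -0.024], [-0.342, 0.0, -0.94]]
slide total (units of 50mm): [0.11 0.03 0.74]
slide total (units of 50mm): [-0.36  0.02  0.91]
```

View pics/a1.png

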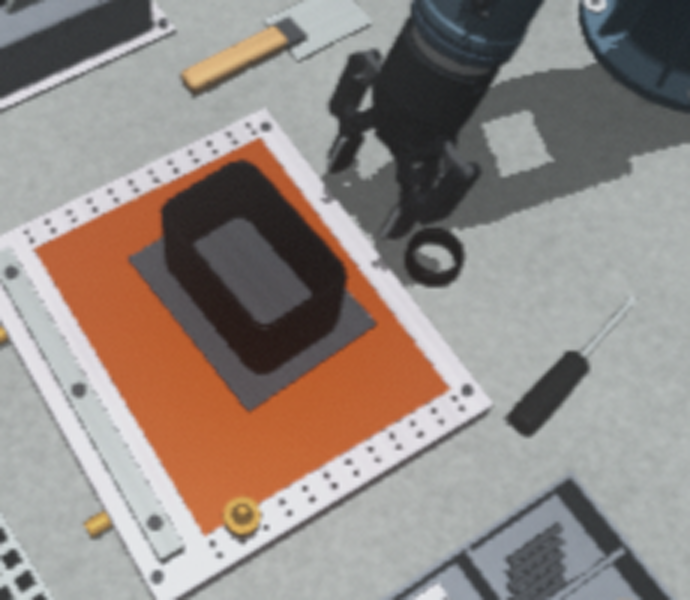

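View pics/a2.png

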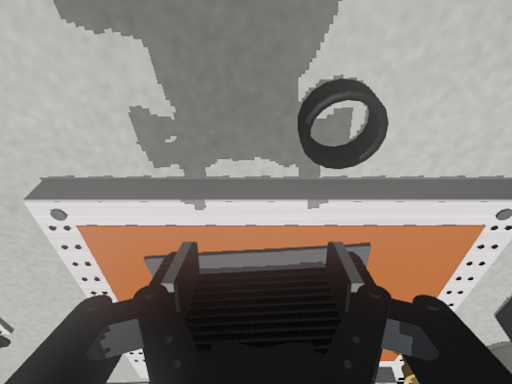

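```bash
python3 - <<'E'
from st import *
o,M=st()
S=pickle.load(open("pics/scene0.pkl","rb")); W=ctrl.camera("wrist")
for a in [(299,179.5),(300,179)]:
  for b in [(331,244),(350,243)]:
    p,g=tri(S,[a],W,[b]); print((p*1000).round(1),round(g*1000,1),"tool",(M.T@(p-o["eef_pos"])*1000).round(1))
for y in (34,48):
  for x in (11,-11):
    for z in (0,-5,-10,-13): print(x,y,z,proj(W,o["eef_pos"]+M@np.array([x,y,z])/1000).round(0),proj(S,o["eef_pos"]+M@np.array([x,y,z])/1000).round(1))
E
```

```text
t 2.8 p [432.8   8.   64.2] F [-0.8  0.4 -0.2] op 0.8
M [[-0.942, 0.071, 0.328], [0.068, 0.997, -0.02], [-0.328, 0.004, -0.945]]
[433.2  43.6  62.2] 4.7 tool [ 2.7 35.5  1.4]
[432.8  49.1  64.9] 14.2 tool [ 2.6 41.  -1.4]
[431.2  43.8  63.6] 3.3 tool [ 4.2 35.5 -0.6]
[430.8  49.3  66.2] 12.7 tool [ 4.  41.  -3.3]
11 34 0 [[326. 234.]] [[302.1 178.4]]
11 34 -5 [[328. 238.]] [[303.  177.1]]
11 34 -10 [[330. 243.]] [[303.8 175.7]]
11 34 -13 [[331. 246.]] [[304.3 175. ]]
-11 34 0 [[323. 268.]] [[295.5 180.6]]
-11 34 -5 [[325. 273.]] [[296.3 179.3]]
-11 34 -10 [[327. 279.]] [[297.1 178. ]]
-11 34 -13 [[328. 282.]] [[297.6 177.2]]
11 48 0 [[352. 234.]] [[305.5 182.6]]
11 48 -5 [[354. 238.]] [[306.3 181.3]]
11 48 -10 [[357. 243.]] [[307.2 180. ]]
11 48 -13 [[359. 246.]] [[307.7 179.2]]
-11 48 0 [[348. 268.]] [[298.9 184.9]]
-11 48 -5 [[350. 273.]] [[299.7 183.6]]
-11 48 -10 [[353. 279.]] [[300.5 182.3]]
-11 48 -13 [[355. 282.]] [[301.  181.5]]
```

The wrist view shows both fingertips (tip edges near (185,245) and (340,244)) in front of the sheet, with the coupon clear of them. I'll lower to pushing height.

drive_tool([
  {"slide": [0.11,0,0.315],"delta_rot": [0,0,0],"hand": 0.8},
  {"slide": [0.11,0,0.315],"delta_rot": [0,0,0],"hand": 0.8},
  {"slide": [-0.25,0,0.087],"delta_rot": [0,0,0],"hand": 0.8},
  {"slide": [0,0,0],"delta_rot": [0,0,0],"hand": 0.8},
  {"slide": [0,0,0],"delta_rot": [0,0,0],"hand": 0.8},
])

```text
time_s: 3.48
eef_pos: [0.4502, 0.0064, 0.0384]
eef_rot: [0.175, 0.034, 0.984, -0.006]
wrist_force: [-0.0, 0.2, -0.4]
opening: 0.802
```

```bash
cat >> st.py <<'E'
bc=np.array([579.1,10.1]);bx=np.array([.99755,-.0699])
def uv(o):
    d=o["eef_pos"][:2]*1000-bc; print("u",(d@bx).round(1),"v",(d@[.0699,.99755]).round(1))
E
python3 - <<'E'
from st import *
o,M=st();uv(o)
c=ctrl.camera("scene"); f=c["frame"][:,:,::-1]
cv2.imwrite("pics/a3.png",cv2.resize(f[110:250,210:350],None,fx=4,fy=4,interpolation=cv2.INTER_CUBIC))
E
```

```text
t 3.48 p [450.2   6.4  38.4] F [-0.   0.2 -0.4] op 0.8
M [[-0.937, 0.07, 0.343], [0.065, 0.998, -0.024], [-0.344, -0.0, -0.939]]
u -128.4 v -12.7
```

View pics/a3.png

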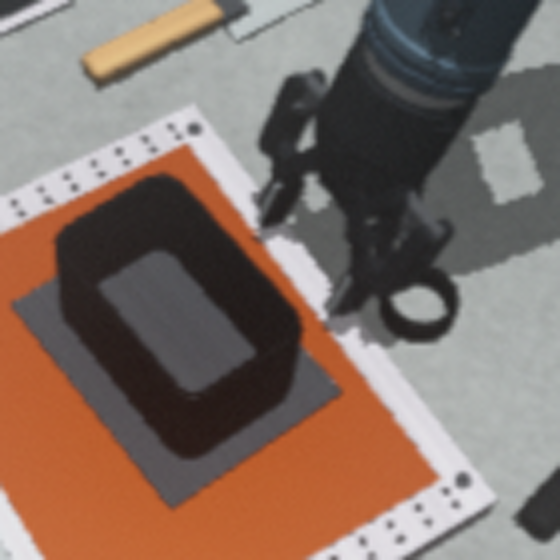

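```bash
python3 - <<'E'
from st import *
for i in range(4):
    ctrl.camera("top"); o,M=st()
E
```

```text
t 3.58 p [449.3   6.6  37.7] F [-0.5 -0.4  0.8] op 0.8
M [[-0.937, 0.07, 0.342], [0.066, 0.998, -0.024], [-0.343, -0.0, -0.939]]
t 3.62 p [449.1   6.6  37.5] F [-1.4 -0.6  0.1] op 0.8
M [[-0.937, 0.07, 0.342], [0.066, 0.998, -0.024], [-0.343, -0.0, -0.939]]
t 3.67 p [448.9   6.6  37.3] F [ 0.2  0.5 -0.2] op 0.8
M [[-0.937, 0.07, 0.342], [0.066, 0.998, -0.024], [-0.343, -0.0, -0.939]]
t 3.73 p [448.8   6.7  37.2] F [-0.7  0.1  1.2] op 0.8
M [[-0.937, 0.07, 0.342], [0.066, 0.998, -0.024], [-0.343, -0.0, -0.94]]
```

drive_tool([
  {"slide": [0.03,0,0.085],"delta_rot": [0,0,0],"hand": 0.8},
  {"slide": [-0.19,0,0.068],"delta_rot": [0,0,0],"hand": 0.8},
  {"slide": [-0.19,0,0.068],"delta_rot": [0,0,0],"hand": 0.8},
  {"slide": [-0.19,0,0.068],"delta_rot": [0,0,0],"hand": 0.8},
  {"slide": [-0.1,0,0.036],"delta_rot": [0,0,0],"hand": 0.8},
])

```text
time_s: 4.35
eef_pos: [0.4855, 0.004, 0.0327]
eef_rot: [0.174, 0.035, 0.984, -0.006]
wrist_force: [0.1, 1.1, 0.1]
opening: 0.799
```

```bash
python3 - <<'E'
from st import *
o,M=st();uv(o)
c=ctrl.camera("scene"); f=c["frame"][:,:,::-1]
cv2.imwrite("pics/a4.png",cv2.resize(f[110:250,210:350],None,fx=4,fy=4,interpolation=cv2.INTER_CUBIC))
E
```

```text
t 4.35 p [485.5   4.   32.7] F [0.1 1.1 0.1] op 0.8
M [[-0.937, 0.07, 0.342], [0.066, 0.998, -0.024], [-0.343, -0.0, -0.939]]
u -93.0 v -12.7
```

View pics/a4.png

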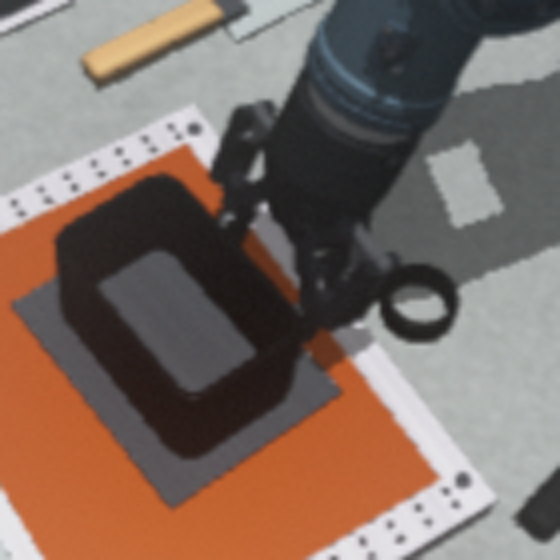

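The fingers are just short of the wall and above the sheet. I'll start pushing.

drive_tool([
  {"slide": [-0.1,0,0.036],"delta_rot": [0,0,0],"hand": 0.8},
  {"slide": [-0.15,0,0.055],"delta_rot": [0,0,0],"hand": 0.8},
  {"slide": [-0.15,0,0.055],"delta_rot": [0,0,0],"hand": 0.8},
  {"slide": [-0.15,0,0.055],"delta_rot": [0,0,0],"hand": 0.8},
  {"slide": [-0.15,0,0.055],"delta_rot": [0,0,0],"hand": 0.8},
])

```text
time_s: 5.03
eef_pos: [0.5217, 0.0015, 0.0322]
eef_rot: [0.173, 0.035, 0.984, -0.006]
wrist_force: [-2.3, -0.3, -1.6]
opening: 0.799
```

```bash
python3 - <<'E'
from st import *
o,M=st();uv(o)
c=ctrl.camera("top"); f=c["frame"][:,:,::-1]
cv2.imwrite("pics/a5.png",cv2.resize(f[125:260,170:320],None,fx=5,fy=4.4,interpolation=cv2.INTER_CUBIC))
E
```

```text
t 5.03 p [521.7   1.5  32.2] F [-2.3 -0.3 -1.6] op 0.8
M [[-0.938, 0.07, 0.341], [0.066, 0.998, -0.024], [-0.342, 0.0, -0.94]]
u -56.7 v -12.6
```

View pics/a5.png

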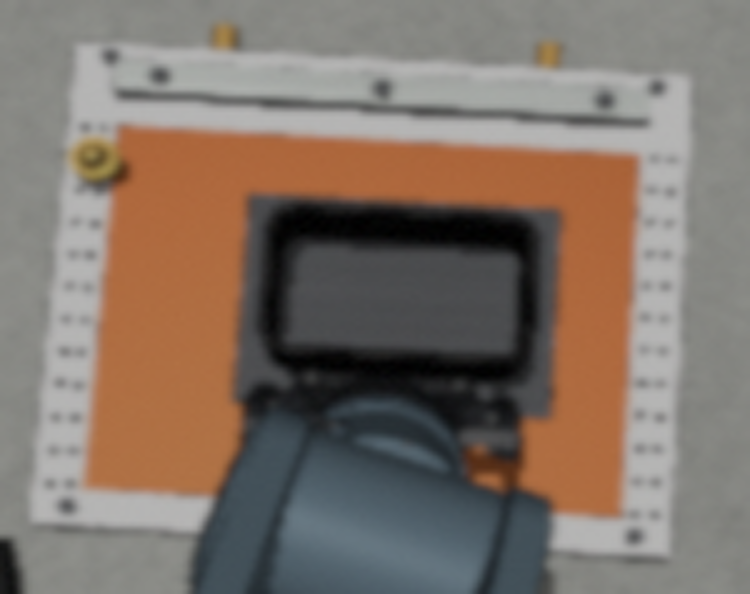

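The sheet has moved and now looks parallel to the rail, with its rear corners at zoom (248,194) and (561,210). I'll work out the remaining gap.

```bash
python3 - <<'E'
from h import *
T=pickle.load(open("pics/top0.pkl","rb"))
z1=lambda p:(np.array(p)+.5)/[5,4.4]-.5+[170,125]
s=toz(T,z1([(248,194),(561,210)]),.029)*1000; r=toz(T,z1([(117,92),(648,119)]),.043)*1000
d=(r[0]-r[1])[:2];d/=np.linalg.norm(d);n=np.array([d[1],-d[0]])
print("gaps L,R",[(r[0,:2]-p[:2])@n for p in s])
E
```

```text
gaps L,R [np.float64(56.41717884999398), np.float64(56.588528357358804)]
```

drive_tool([
  {"slide": [-0.15,0,0.055],"delta_rot": [0,0,0],"hand": 0.8},
  {"slide": [-0.15,0,0.055],"delta_rot": [0,0,0],"hand": 0.8},
  {"slide": [-0.15,0,0.055],"delta_rot": [0,0,0],"hand": 0.8},
  {"slide": [-0.15,0,0.055],"delta_rot": [0,0,0],"hand": 0.8},
  {"slide": [-0.15,0,0.055],"delta_rot": [0,0,0],"hand": 0.8},
])

```text
time_s: 5.7
eef_pos: [0.5619, -0.0013, 0.0325]
eef_rot: [0.174, 0.035, 0.984, -0.006]
wrist_force: [-4.0, -0.1, 0.5]
opening: 0.799
```

drive_tool([
  {"slide": [-0.06,0,0.022],"delta_rot": [0,0,0],"hand": 0.8},
  {"slide": [-0.04,0,0.0145],"delta_rot": [0,0,0],"hand": 0.8},
  {"slide": [-0.03,0,0.011],"delta_rot": [0,0,0],"hand": 0.8},
  {"slide": [0,0,0],"delta_rot": [0,0,0],"hand": 0.8},
  {"slide": [0,0,0],"delta_rot": [0,0,0],"hand": 0.8},
])

```text
time_s: 6.32
eef_pos: [0.5684, -0.0018, 0.0326]
eef_rot: [0.174, 0.035, 0.984, -0.006]
wrist_force: [-3.6, 1.1, 1.9]
opening: 0.796
```

```bash
python3 - <<'E'
from st import *
o,M=st();uv(o)
c=ctrl.camera("top"); f=c["frame"][:,:,::-1]
cv2.imwrite("pics/a6.png",cv2.resize(f[125:260,170:320],None,fx=5,fy=4.4,interpolation=cv2.INTER_CUBIC))
c=ctrl.camera("scene"); f=c["frame"][:,:,::-1]
cv2.imwrite("pics/a7.png",cv2.resize(f[100:300,150:350],None,fx=3,fy=3,interpolation=cv2.INTER_CUBIC))
E
```

```text
t 6.33 p [568.4  -1.8  32.6] F [-3.6  1.1  1.9] op 0.8
M [[-0.937, 0.07, 0.342], [0.066, 0.998, -0.024], [-0.343, -0.0, -0.94]]
u -9.8 v -12.6
```

View pics/a6.png

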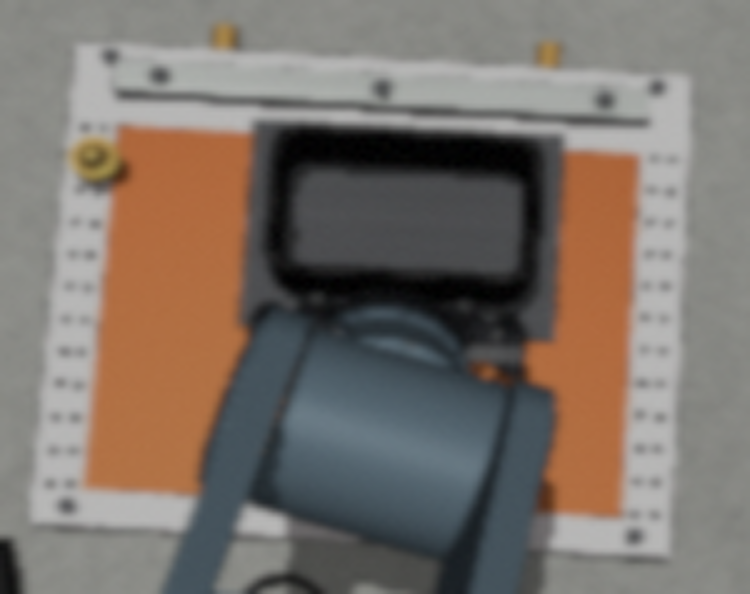

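View pics/a7.png

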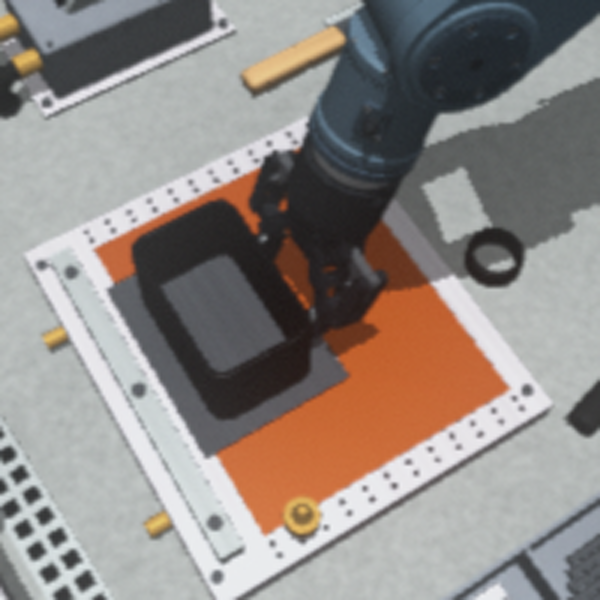

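drive_tool([
  {"slide": [-0.04,0,0.0145],"delta_rot": [0,0,0],"hand": 0.8},
  {"slide": [-0.04,0,0.0145],"delta_rot": [0,0,0],"hand": 0.8},
  {"slide": [-0.04,0,0.0145],"delta_rot": [0,0,0],"hand": 0.8},
  {"slide": [0,0,0],"delta_rot": [0,0,0],"hand": 0.8},
  {"slide": [0,0,0],"delta_rot": [0,0,0],"hand": 0.8},
])

```text
time_s: 7.05
eef_pos: [0.5748, -0.0022, 0.0325]
eef_rot: [0.174, 0.035, 0.984, -0.006]
wrist_force: [-3.9, 1.9, 2.1]
opening: 0.798
```

```bash
python3 - <<'E'
from st import *
o,M=st();uv(o)
c=ctrl.camera("top"); f=c["frame"][:,:,::-1]
cv2.imwrite("pics/a8.png",cv2.resize(f[130:180,210:300],None,fx=8,fy=8,interpolation=cv2.INTER_CUBIC))
E
```

```text
t 7.05 p [574.8  -2.2  32.5] F [-3.9  1.9  2.1] op 0.8
M [[-0.937, 0.07, 0.342], [0.066, 0.998, -0.024], [-0.342, -0.0, -0.94]]
u -3.5 v -12.6
```

View pics/a8.png

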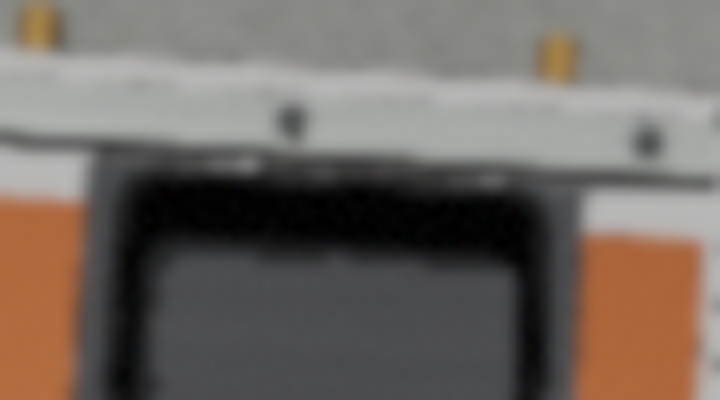

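The rear edge is within a few mm of the rail, and the force of about 4 N is still just sliding friction. I'll continue in 1 mm steps.

drive_tool([
  {"slide": [-0.03,0,0.011],"delta_rot": [0,0,0],"hand": 0.8},
  {"slide": [-0.02,0,0.007],"delta_rot": [0,0,0],"hand": 0.8},
  {"slide": [-0.02,0,0.007],"delta_rot": [0,0,0],"hand": 0.8},
  {"slide": [0,0,0],"delta_rot": [0,0,0],"hand": 0.8},
  {"slide": [0,0,0],"delta_rot": [0,0,0],"hand": 0.8},
])

```text
time_s: 7.72
eef_pos: [0.5774, -0.0023, 0.0322]
eef_rot: [0.173, 0.035, 0.984, -0.006]
wrist_force: [-9.7, 0.2, 7.0]
opening: 0.801
```

```bash
python3 - <<'E'
from st import *
F=[]
for i in range(4):
    c=ctrl.camera("top"); F.append(ctrl.get_obs()["wrist_force"])
print(np.mean(F,0).round(2))
o,M=st();uv(o)
f=c["frame"][:,:,::-1]
cv2.imwrite("pics/a9.png",cv2.resize(f[130:180,210:300],None,fx=8,fy=8,interpolation=cv2.INTER_CUBIC))
E
```

```text
[-9.48  0.14  7.19]
t 7.92 p [577.4  -2.3  32.2] F [-9.9 -0.4  7.6] op 0.8
M [[-0.938, 0.07, 0.339], [0.066, 0.998, -0.024], [-0.34, 0.0, -0.94]]
u -0.9 v -12.5
```

View pics/a9.png

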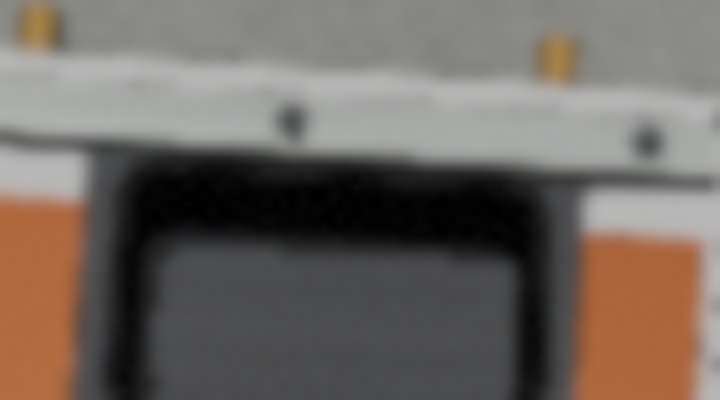

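Contact with the rail is made at about 9.5 N, and the box is upright. To close any residual yaw gap, I'll back off, shut the fingers, raise 8 mm and press once at the centre, where a single contact lets the sheet square itself against the rail.

drive_tool([
  {"slide": [0.19,0,-0.068],"delta_rot": [0,0,0],"hand": 0.8},
  {"slide": [0.19,0,-0.068],"delta_rot": [0,0,0],"hand": 0.8},
  {"slide": [-0.055,0,-0.15],"delta_rot": [0,0,0],"hand": 0},
  {"slide": [0,0,0],"delta_rot": [0,0,0],"hand": 0},
  {"slide": [0,0,0],"delta_rot": [0,0,0],"hand": 0},
])

```text
time_s: 8.55
eef_pos: [0.5589, -0.0013, 0.0409]
eef_rot: [0.174, 0.035, 0.984, -0.006]
wrist_force: [0.5, 1.0, -0.1]
opening: 0.164
```

```bash
python3 - <<'E'
from st import *
for n,cr in (("top",(130,210,210,300)),("scene",(130,260,180,330))):
    c=ctrl.camera(n);f=c["frame"][:,:,::-1];a=f[cr[0]:cr[1],cr[2]:cr[3]]
    k=min(800/a.shape[1],600/a.shape[0])
    cv2.imwrite(f"pics/b_{n}.png",cv2.resize(a,None,fx=int(k),fy=int(k),interpolation=cv2.INTER_CUBIC))
o,M=st();uv(o)
E
```

```text
t 8.65 p [558.5  -1.2  40.4] F [1.  1.2 0.6] op 0.0
M [[-0.937, 0.07, 0.342], [0.066, 0.998, -0.024], [-0.343, -0.0, -0.94]]
u -19.7 v -12.7
```

View pics/b_scene.png

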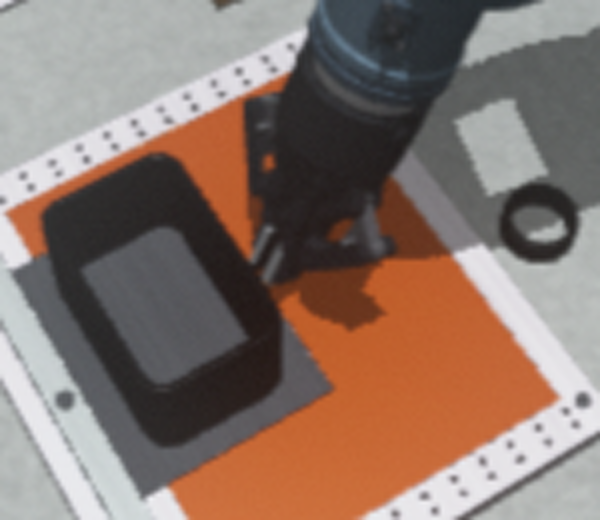

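drive_tool([
  {"slide": [-0.14,0,0.051],"delta_rot": [0,0,0],"hand": 0},
  {"slide": [-0.1,0,0.036],"delta_rot": [0,0,0],"hand": 0},
  {"slide": [-0.04,0,0.0145],"delta_rot": [0,0,0],"hand": 0},
  {"slide": [-0.03,0,0.011],"delta_rot": [0,0,0],"hand": 0},
  {"slide": [0,0,0],"delta_rot": [0,0,0],"hand": 0},
])

```text
time_s: 9.28
eef_pos: [0.5745, -0.0022, 0.0402]
eef_rot: [0.173, 0.035, 0.984, -0.006]
wrist_force: [-0.0, 0.4, -0.5]
opening: 0.006
```

drive_tool([
  {"slide": [-0.02,0,0.007],"delta_rot": [0,0,0],"hand": 0},
  {"slide": [0,0,0],"delta_rot": [0,0,0],"hand": 0},
  {"slide": [0,0,0],"delta_rot": [0,0,0],"hand": 0},
  {"slide": [0,0,0],"delta_rot": [0,0,0],"hand": 0},
  {"slide": [0,0,0],"delta_rot": [0,0,0],"hand": 0},
])

```text
time_s: 9.9
eef_pos: [0.5748, -0.0022, 0.04]
eef_rot: [0.173, 0.035, 0.984, -0.006]
wrist_force: [-5.3, -1.3, 3.4]
opening: -0.001
```

drive_tool([
  {"slide": [-0.02,0,0.007],"delta_rot": [0,0,0],"hand": 0},
  {"slide": [0,0,0],"delta_rot": [0,0,0],"hand": 0},
  {"slide": [0,0,0],"delta_rot": [0,0,0],"hand": 0},
  {"slide": [0,0,0],"delta_rot": [0,0,0],"hand": 0},
  {"slide": [0,0,0],"delta_rot": [0,0,0],"hand": 0},
])

```text
time_s: 10.52
eef_pos: [0.575, -0.002, 0.0397]
eef_rot: [0.172, 0.034, 0.985, -0.006]
wrist_force: [-9.4, -1.3, 6.8]
opening: -0.003
```

drive_tool([
  {"slide": [0.1,0,-0.036],"delta_rot": [0,0,0],"hand": 0},
  {"slide": [0.3,0,-0.11],"delta_rot": [0,0,0],"hand": 0},
  {"slide": [0.4,0,-0.4],"delta_rot": [0,0,0],"hand": 0},
  {"slide": [0.4,0,-0.8],"delta_rot": [0,0,0],"hand": 0},
  {"slide": [0.2,0,-0.9],"delta_rot": [0,0,0],"hand": 0},
])

```text
time_s: 11.15
eef_pos: [0.471, 0.0053, 0.1217]
eef_rot: [0.173, 0.035, 0.984, -0.006]
wrist_force: [-0.2, -0.5, 0.0]
opening: 0.001
```

```bash
python3 - <<'E'
from st import *
for n,cr in (("top",(130,210,205,300)),("scene",(130,260,180,330))):
    c=ctrl.camera(n);f=c["frame"][:,:,::-1];a=f[cr[0]:cr[1],cr[2]:cr[3]]
    pickle.dump(c,open(f"pics/c_{n}.pkl","wb"))
    k=min(800/a.shape[1],600/a.shape[0])
    cv2.imwrite(f"pics/c_{n}.png",cv2.resize(a,None,fx=int(k),fy=int(k),interpolation=cv2.INTER_CUBIC))
o,M=st();uv(o)
E
```

```text
t 11.25 p [474.1   4.6 126.5] F [ 0.9 -0.3  0.3] op -0.0
M [[-0.934, 0.07, 0.349], [0.065, 0.998, -0.026], [-0.35, -0.002, -0.937]]
u -104.3 v -12.8
```

View pics/c_scene.png

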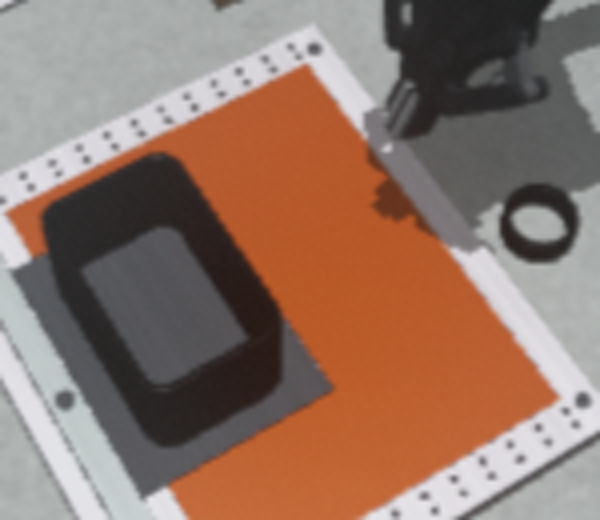

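View pics/c_top.png

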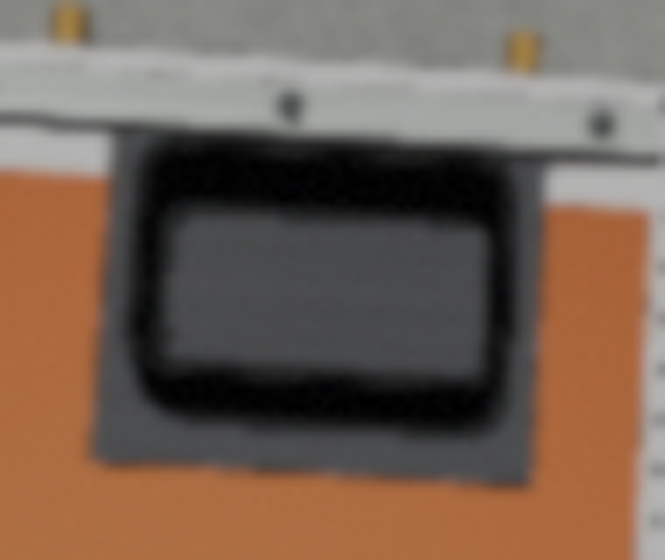

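```bash
python3 - <<'E'
from st import *
T=pickle.load(open("pics/c_top.pkl","rb"))
z=lambda p:(np.array(p)+.5)/7-.5+[205,130]
s=toz(T,z([(93,461),(528,487)]),.029)[:,:2]*1000; r=toz(T,z([(2,112),(655,155)]),.043)[:,:2]*1000
d=(r[0]-r[1]);d/=np.linalg.norm(d);n=np.array([d[1],-d[0]])
print("near edge to rail L,R (expect 130)",[((r[0]-p)@n).round(1) for p in s])
o,M=st()
print((M.T@np.array([0,0,1])).round(3)); slide(M,o["eef_pos"],[474,4,230]); 
E
```

```text
near edge to rail L,R (expect 130) [np.float64(130.9), np.float64(130.1)]
t 11.25 p [474.1   4.6 126.5] F [ 0.9 -0.3  0.3] op -0.0
M [[-0.934, 0.07, 0.349], [0.065, 0.998, -0.026], [-0.35, -0.002, -0.937]]
[-0.35  -0.002 -0.937]
slide total (units of 50mm): [-0.72 -0.02 -1.94]
```

The near edge of the sheet measures 130.9 mm (left) and 130.1 mm (right) from the rail face, against a nominal 130, so it is flush. Next: raise, set the tool upright and go to the lever.

drive_tool([
  {"slide": [-0.26,0,-0.7],"delta_rot": [0,0.0556,0],"hand": 0},
  {"slide": [-0.13,0,-0.74],"delta_rot": [0,0.0556,0],"hand": 0},
  {"slide": [0.12,-0.88,0],"delta_rot": [0,0,0],"hand": 0},
  {"slide": [0.12,-0.88,0],"delta_rot": [0,0,0],"hand": 0},
  {"slide": [0.12,-0.88,0],"delta_rot": [0,0,0],"hand": 0},
])

```text
time_s: 11.88
eef_pos: [0.4459, -0.1266, 0.1948]
eef_rot: [0.002, 0.035, 0.999, 0.0]
wrist_force: [0.5, -0.9, 0.4]
opening: 0.002
```

drive_tool([
  {"slide": [0.12,-0.88,0],"delta_rot": [0,0,0],"hand": 0},
  {"slide": [0.12,-0.88,0],"delta_rot": [0,0,0],"hand": 0},
  {"slide": [0.12,-0.88,0],"delta_rot": [0,0,0],"hand": 0},
  {"slide": [0.12,-0.88,0],"delta_rot": [0,0,0],"hand": 0},
  {"slide": [0.12,-0.88,0],"delta_rot": [0,0,0],"hand": 0},
])

```text
time_s: 12.5
eef_pos: [0.4003, -0.3444, 0.1944]
eef_rot: [0.002, 0.035, 0.999, 0.0]
wrist_force: [0.9, 0.5, 0.6]
opening: 0.001
```

drive_tool([
  {"slide": [0,0,0],"delta_rot": [0,0,0],"hand": 0},
  {"slide": [0,0,0],"delta_rot": [0,0,0],"hand": 0},
  {"slide": [0,0,0],"delta_rot": [0,0,0],"hand": 0},
  {"slide": [0,0,0],"delta_rot": [0,0,0],"hand": 0},
  {"slide": [0,0,0],"delta_rot": [0,0,0],"hand": 0},
])

```text
time_s: 13.12
eef_pos: [0.4009, -0.3422, 0.1955]
eef_rot: [0.002, 0.034, 0.999, 0.0]
wrist_force: [-1.1, -0.3, 0.5]
opening: -0.0
```

```bash
python3 - <<'E'
from st import *
o,M=st(); slide(M,o["eef_pos"],[402,-343.7,154])
T=ctrl.camera("top");S=ctrl.camera("scene")
cv2.imwrite("pics/d1.png",cv2.resize(T["frame"][150:300,330:450,::-1],None,fx=4,fy=4,interpolation=cv2.INTER_CUBIC))
cv2.imwrite("pics/d2.png",cv2.resize(S["frame"][20:170,130:330,::-1],None,fx=4,fy=4,interpolation=cv2.INTER_CUBIC))
E
```

```text
t 13.12 p [ 400.9 -342.2  195.5] F [-1.1 -0.3  0.5] op -0.0
M [[-0.998, 0.069, 0.005], [0.069, 0.998, -0.0], [-0.005, 0.0, -1.0]]
slide total (units of 50mm): [-0.02 -0.03  0.83]
```

View pics/d2.png

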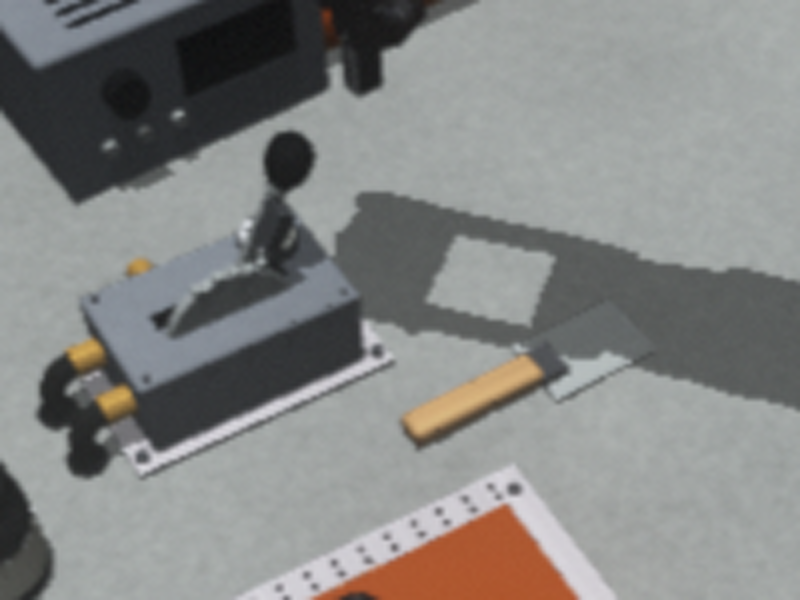

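View pics/d1.png

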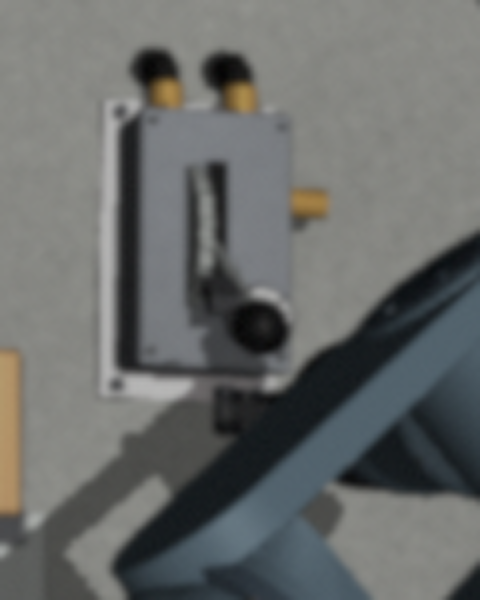

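The knob is at scene zoom (288,158), still in the off position, and the shut fingers are behind it in line. I'll lower to just below knob-centre height and close in.

drive_tool([
  {"slide": [0,0,0.42],"delta_rot": [0,0,0],"hand": 0},
  {"slide": [0,0,0.41],"delta_rot": [0,0,0],"hand": 0},
  {"slide": [-0.2,-0.02,0],"delta_rot": [0,0,0],"hand": 0},
  {"slide": [-0.24,0,0],"delta_rot": [0,0,0],"hand": 0},
  {"slide": [0,0,0],"delta_rot": [0,0,0],"hand": 0},
])

```text
time_s: 13.85
eef_pos: [0.4242, -0.3459, 0.1551]
eef_rot: [0.003, 0.034, 0.999, -0.001]
wrist_force: [0.6, 0.3, -0.9]
opening: 0.001
```

```bash
python3 - <<'E'
from st import *
o,M=st()
T=ctrl.camera("wrist");S=ctrl.camera("scene")
cv2.imwrite("pics/e1.png",T["frame"][:,:,::-1])
cv2.imwrite("pics/e2.png",cv2.resize(S["frame"][20:120,150:270,::-1],None,fx=6,fy=6,interpolation=cv2.INTER_CUBIC))
E
```

```text
t 13.85 p [ 424.2 -345.9  155.1] F [ 0.6  0.3 -0.9] op 0.0
M [[-0.998, 0.069, 0.006], [0.069, 0.998, -0.002], [-0.006, -0.001, -1.0]]
```

View pics/e2.png

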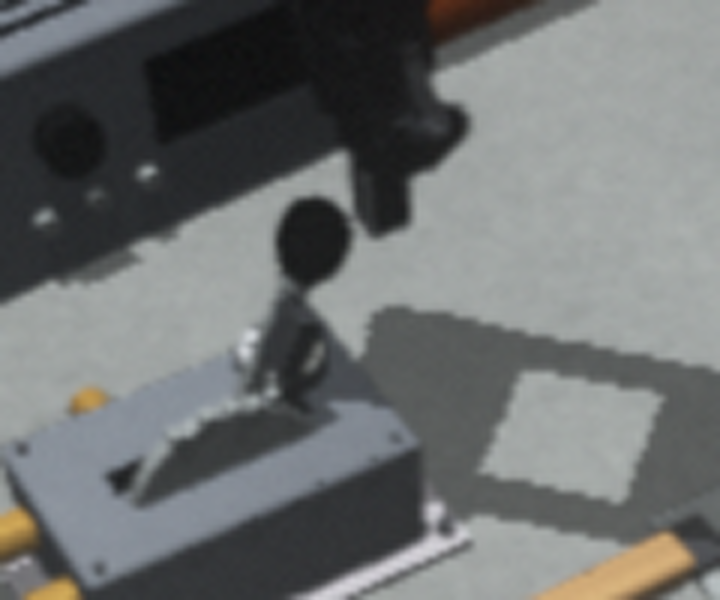

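View pics/e1.png

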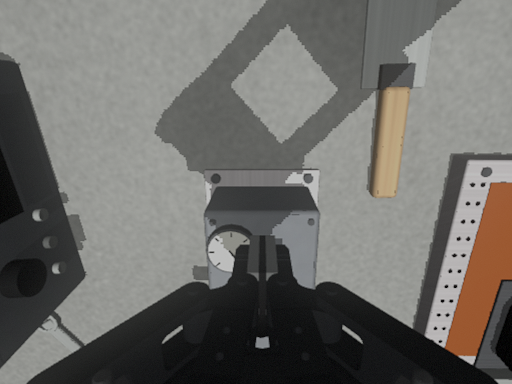

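The fingertip is just behind the knob, lined up and slightly below its centre. I'll push along the arc.

drive_tool([
  {"slide": [-0.12,0,0],"delta_rot": [0,0,0],"hand": 0},
  {"slide": [-0.2,0,-0.11],"delta_rot": [0,0,0],"hand": 0},
  {"slide": [-0.2,0,-0.09],"delta_rot": [0,0,0],"hand": 0},
  {"slide": [-0.2,0,-0.07],"delta_rot": [0,0,0],"hand": 0},
  {"slide": [-0.2,0,-0.05],"delta_rot": [0,0,0],"hand": 0},
])

```text
time_s: 14.58
eef_pos: [0.4694, -0.3487, 0.1705]
eef_rot: [0.003, 0.035, 0.999, -0.0]
wrist_force: [-1.5, -0.4, 2.0]
opening: 0.005
```

```bash
python3 - <<'E'
from st import *
o,M=st()
S=ctrl.camera("scene")
cv2.imwrite("pics/f1.png",cv2.resize(S["frame"][20:120,130:270,::-1],None,fx=5,fy=5,interpolation=cv2.INTER_CUBIC))
E
```

```text
t 14.57 p [ 469.4 -348.7  170.5] F [-1.5 -0.4  2. ] op 0.01
M [[-0.998, 0.07, 0.005], [0.07, 0.998, -0.0], [-0.005, 0.0, -1.0]]
```

View pics/f1.png

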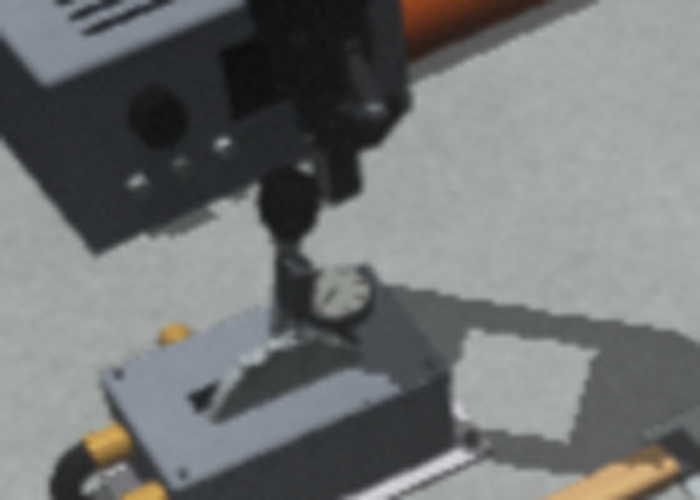

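drive_tool([
  {"slide": [-0.2,0,-0.03],"delta_rot": [0,0,0],"hand": 0},
  {"slide": [-0.2,0,-0.016],"delta_rot": [0,0,0],"hand": 0},
  {"slide": [-0.2,0,0],"delta_rot": [0,0,0],"hand": 0},
  {"slide": [-0.2,0,0.015],"delta_rot": [0,0,0],"hand": 0},
  {"slide": [-0.2,0,0.032],"delta_rot": [0,0,0],"hand": 0},
])

```text
time_s: 15.25
eef_pos: [0.5191, -0.352, 0.1702]
eef_rot: [0.002, 0.035, 0.999, 0.0]
wrist_force: [-0.4, -0.6, 0.6]
opening: -0.0
```

drive_tool([
  {"slide": [-0.2,0,0.05],"delta_rot": [0,0,0],"hand": 0},
  {"slide": [-0.2,0,0.066],"delta_rot": [0,0,0],"hand": 0},
  {"slide": [-0.2,0,0.086],"delta_rot": [0,0,0],"hand": 0},
  {"slide": [-0.1,0,0.05],"delta_rot": [0,0,0],"hand": 0},
  {"slide": [0,0,0],"delta_rot": [0,0,0],"hand": 0},
])

```text
time_s: 15.88
eef_pos: [0.5534, -0.3543, 0.1574]
eef_rot: [0.002, 0.035, 0.999, 0.0]
wrist_force: [-0.3, -0.9, 0.1]
opening: 0.002
```

```bash
python3 - <<'E'
from st import *
o,M=st()
S=ctrl.camera("scene")
cv2.imwrite("pics/f2.png",cv2.resize(S["frame"][20:120,110:250,::-1],None,fx=5,fy=5,interpolation=cv2.INTER_CUBIC))
E
```

```text
t 15.88 p [ 553.4 -354.3  157.4] F [-0.3 -0.9  0.1] op 0.0
M [[-0.998, 0.07, 0.004], [0.07, 0.998, 0.001], [-0.004, 0.001, -1.0]]
```

View pics/f2.png

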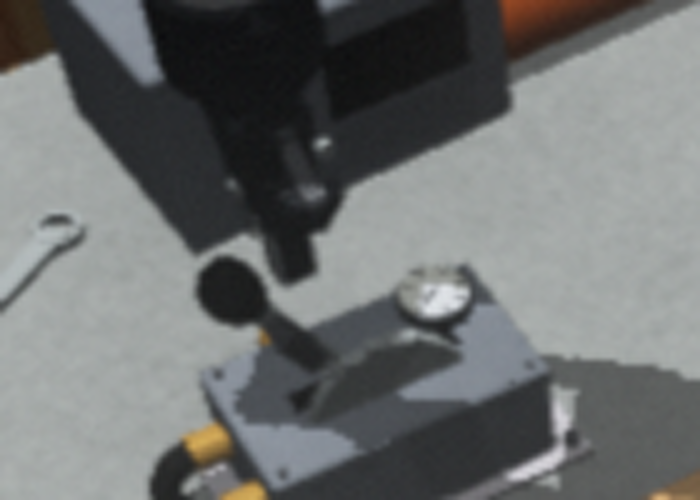

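The lever is leaning well forward with no contact force at the moment. I'll press on gently to the end stop.

drive_tool([
  {"slide": [-0.08,0,0.02],"delta_rot": [0,0,0],"hand": 0},
  {"slide": [-0.06,0,0.02],"delta_rot": [0,0,0],"hand": 0},
  {"slide": [-0.04,0,0.01],"delta_rot": [0,0,0],"hand": 0},
  {"slide": [0,0,0],"delta_rot": [0,0,0],"hand": 0},
  {"slide": [0,0,0],"delta_rot": [0,0,0],"hand": 0},
])

```text
time_s: 16.55
eef_pos: [0.5603, -0.3552, 0.1561]
eef_rot: [0.0, 0.035, 0.999, 0.0]
wrist_force: [-10.1, 1.9, 8.3]
opening: -0.001
```

The force is 10 N at TCP x = 560 mm, exactly where full travel was predicted, so this is the end stop. I'll back off, rise clear and check.

drive_tool([
  {"slide": [0.1,0,0],"delta_rot": [0,0,0],"hand": 0},
  {"slide": [0.4,0,0],"delta_rot": [0,0,0],"hand": 0},
  {"slide": [0.6,0,-0.6],"delta_rot": [0,0,0],"hand": 0},
  {"slide": [0.7,0,-0.7],"delta_rot": [0,0,0],"hand": 0},
  {"slide": [0.7,0,-0.6],"delta_rot": [0,0,0],"hand": 0},
])

```text
time_s: 17.18
eef_pos: [0.4364, -0.3464, 0.2511]
eef_rot: [0.003, 0.035, 0.999, -0.0]
wrist_force: [-0.3, 0.0, -0.1]
opening: -0.002
```

drive_tool([
  {"slide": [0.8,0,0],"delta_rot": [0,0,0],"hand": 0},
  {"slide": [0.5,0,0],"delta_rot": [0,0,0],"hand": 0},
  {"slide": [0,0,0],"delta_rot": [0,0,0],"hand": 0},
  {"slide": [0,0,0],"delta_rot": [0,0,0],"hand": 0},
  {"slide": [0,0,0],"delta_rot": [0,0,0],"hand": 0},
])

```text
time_s: 17.8
eef_pos: [0.3731, -0.3419, 0.2495]
eef_rot: [0.002, 0.035, 0.999, 0.0]
wrist_force: [-0.3, 0.6, -0.3]
opening: 0.0
```

```bash
python3 - <<'E'
from st import *
o,M=st()
for n in("top","scene"):
    c=ctrl.camera(n);pickle.dump(c,open(f"pics/g_{n}.pkl","wb"));f=c["frame"][:,:,::-1]
    cv2.imwrite(f"pics/g_{n}.png",f)
    cv2.imwrite(f"pics/gz_{n}.png",cv2.resize(f[20:120,110:250] if n=="scene" else f[130:270,300:440],None,fx=4,fy=4,interpolation=cv2.INTER_CUBIC))
E
```

```text
t 17.8 p [ 373.1 -341.9  249.5] F [-0.3  0.6 -0.3] op 0.0
M [[-0.998, 0.069, 0.005], [0.069, 0.998, 0.0], [-0.005, 0.001, -1.0]]
```

View pics/g_scene.png

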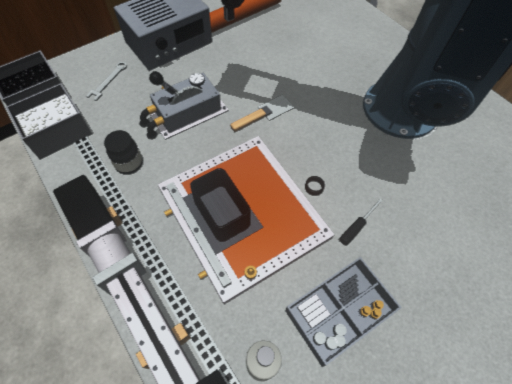

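View pics/gz_scene.png

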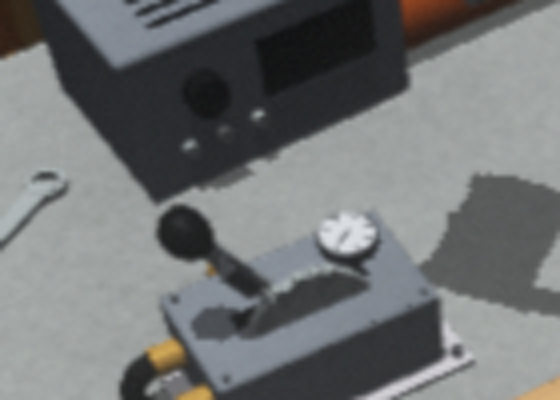

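View pics/gz_top.png

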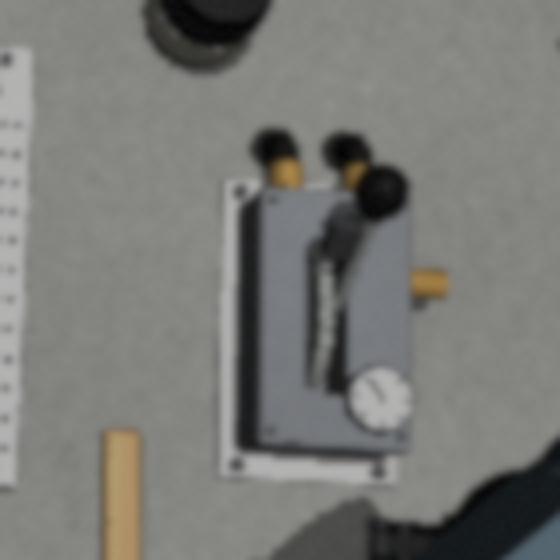

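View pics/g_top.png

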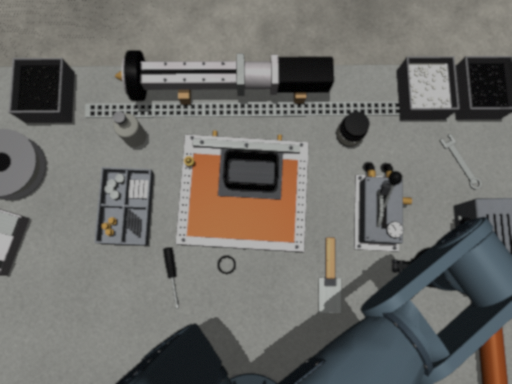

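```bash
python3 - <<'E'
from st import *
T=pickle.load(open("pics/g_top.pkl","rb"));S=pickle.load(open("pics/g_scene.pkl","rb"))
t=(np.array([(381,191)])+.5)/4-.5+[300,130]; s=(np.array([(185,232)])+.5)/4-.5+[110,20]
k,g=tri(T,t,S,s); k0=np.array([457.3,-347.3]); print("knob",(k*1000).round(1),round(g*1000,1),"travel",np.linalg.norm(k[:2]*1000-k0).round(1),"(full 130.6)")
# changes from start picture outside arm
T0=pickle.load(open("pics/top0.pkl","rb"))
d=np.abs(T["frame"].astype(int)-T0["frame"].astype(int)).max(2)
for n,(x,y,w,h) in dict(nozzle=(180,150,18,18),coupon=(212,250,30,28),deburrer=(158,242,28,68),scraperhandle=(322,234,16,40),bottle=(108,105,36,40),jar=(333,106,40,44),tray=(94,164,62,84)).items(): print(n,d[y:y+h,x:x+w].max())
# rail distance again
zc=T["frame"][130:210,205:300,::-1]
cv2.imwrite("pics/h_top.png",cv2.resize(zc,None,fx=7,fy=7,interpolation=cv2.INTER_CUBIC))
C=pickle.load(open("pics/c_top.pkl","rb"))
print("print region change since located",np.abs(C["frame"][130:205,212:290].astype(int)-T["frame"][130:205,212:290].astype(int)).max())
E
```

```text
knob [ 586.7 -356.8  163. ] 0.1 travel 129.7 (full 130.6)
nozzle 9
coupon 7
deburrer 8
scraperhandle 9
bottle 8
jar 8
tray 9
print region change since located 7
```

```bash
python3 -c "
from bench import ctrl
print(ctrl.hand_in())"
```

```text
the job is handed in; nothing more can be done
None
```

The box is pushed back so its sheet is against the stop rail, and the vacuum lever is at full. I handed the job in at about 18 s, with the robot touching nothing.

- **Pushing the box:** I pushed low on the near wall with both open fingertips until the sheet met the rail at about 9.5 N. Then I pressed once at the centre with the fingers shut, at about 9 N, to square it up. The box did not tip. The sheet's near edge then measured 130.9 mm (left) and 130.1 mm (right) from the rail face; flush would be 130 mm. That 0.8 mm difference is within what the picture can resolve.
- **Lever:** I then pushed it past the first notch until it pressed firmly at about 10 N. With the tool clear, the knob measured 129.7 mm from its off position and 163 mm high; full is 130.6 mm and 162 mm.
- **Bystanders:** Comparing the top view before and after showed no movement of the nozzle, coupon, deburrer, bottle, jar, tray or the scraper's handle. The scraper's blade was left out of that comparison but looks unmoved in the last top picture. The box also stayed put between locating it and the end.
- **Disagreements:** None of the checks failed or disagreed. The tool position lagged the commands by a few mm while settling, so I judged contact by force.

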